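Weigh an engine valve on the workshop scale

ROBOT

A 7-joint arm with a two-finger parallel gripper is mounted at the origin on the work surface. World frame = base frame: x ahead of the robot, y to its left, z up, the work surface at z = 0. Lengths are in mm, angles in rad, forces in N, time in s.
With the tool pointing down it reaches from about 400 to 850 mm from the base axis. Payload 10.4 kg.
Tool frame: the origin (TCP) lies between the finger pads; the fingertips stand 25 mm ahead of it and the grasp point (between the pads) lies 6 mm ahead of it; z points along the fingers, y is the line along which they close (so a half turn about z gives the same grasp; the last joint's range is limited). The gripper opens to 87 mm and grips with 3 to 60 N. Pads are 19 mm wide; open, the fingers measure 117 mm over their backs; the gripper's body (75 mm by 190 mm) begins 51 mm behind the grasp point.
Start: joints at [-1.308, 0.332, -0.065, 1.46, 0.022, 1.35, -0.088], TCP at [176.189, 599.672, 247.576] pointing down, gripper open.
Joint ranges: [-2.6, 2.6], [-0.5, 2.12], [-1.47, 1.34], [0.16, 2.42], [-1.27, 4.41], [0.06, 2.06], [-2.6, 2.6]. Speed limits (rad/s): [2.22, 2.22, 2.79, 2.79, 3.14, 3.14, 3.14].

INTERFACE

Orientations are given as [roll, pitch, yaw] about the fixed x, y, z axes, in that order (R = Rz(yaw) Ry(pitch) Rx(roll)).
In Python, from rig import env, optics gives the robot as it stands. Calls block until the motion is done:
- env.reach(position, orientation): joint-space move of the TCP to a pose.
- env.move_linear(position, ori=None, speed=150, force_limit=None): straight line of the TCP; ori=None keeps the orientation; speed is the mean speed in mm/s. With force_limit (N) it stops when the force on the tool has changed by that much, and returns True; else False.
- env.goto_joints(angles): joint-space move.
- env.gripper_to(opening, grasp_force=None): finger opening in mm; grasp_force is the grip in N (None keeps the last); returns when the fingers have stopped.
- env.wait(seconds).
- env.solve_ik(position, orientation): joint angles nearest the present ones, or None.
- optics.capture(name): name is "scene" or "top"; returns a dict with "image" (420x560x3 uint8, red, green, blue), "vfov" (degrees; the focal length in pixels is half the picture's height over the tangent of half this angle, whatever the lens; pixels are square), "cx", "cy" (the principal point, pixels), "k1" (the pictures are not rectified: a ray, as slopes to the right and down, at radius r is drawn at 1 + k1 r^2 times it, then the intrinsics apply), "R" (3x3) and "t" (3): a world point X has camera coordinates R X + t. Camera axes: x right, y down, z forward; pixel columns grow to the right and rows downward; lengths in mm; the calibration is good to about 2 mm. A picture is of the moment at which its call begins. There is no depth.
A pose or a line that the arm cannot do raises env.MotionError and nothing moves.
- env.sign_off(): hands the job in; it is judged then, once.
Readings, each from a call of its own:
- env.read_time(): time.
- env.read_q(): joint angles.
- env.read_joint_velocities(): joint speeds.
- env.read_tau(): joint torques, N m.
- env.read_tcp_pos(): TCP position.
- env.read_tool_rot(): TCP orientation.
- env.read_force(): force on the tool from outside, world axes, zero at the start.
- env.read_wrist_torque(): the same for the moment, N m.
- env.read_width(): finger opening in mm.
- env.read_grip_force(): force on a finger pad.
Only numpy, scipy, OpenCV 4.12 (cv2) and the standard library are available. Lean on these libraries where they do the work, as an engineer would, in place of code of your own. Each camera call takes 0.05 s, during which the arm holds its last target. There are 200 camera calls.

TASK

Weigh the big-headed engine valve: switch the bench scale on with its left key (as you see it from the robot), set it to zero with the middle key, then draw the valve with the widest head up out of the crowded wooden block, lower it gently so that it hangs upright by its head, stem down, between the two prongs of the scale's fork, let go of it, and record the weight with the right key. Press one key at a time, in that order: the left and middle keys only before the valve hangs there and the right key only once it does, and leave all the other tools and parts where they are.

Things in the scene. Friction and masses are not known exactly. Their poses are not given: they have to be found in the camera images.
- valve_big: the engine valve to weigh: bare steel, 130 mm long, 170 g, stem 10 mm in diameter, standing stem down in a well, its flat round head on top. Head 48 mm in diameter (the widest), its rim a 6 mm tall cylinder at the very top; beneath, it tapers: 24 mm in diameter 10 mm below the top, 20 at 12, 10 (stem) at 17. Origin at the centre of the stem's foot, z along the stem to the head.
- valve_top (a point): centre of the flat top of the big valve's head, 130 mm from the stem's foot
- rack: drilled wooden block, fixed, 110 (x) x 175 (y) x 70 mm high, with six square wells 17 mm wide and 60 mm deep (floor 10 mm above the bench) at x = -30, 30 mm and y = -60, 0, 60 mm. Origin under its centre. Which item stands in which well varies.
- valve_small: bystander like the valve to weigh, 130 mm long, but its head is only 30 mm in diameter; stands in a well of the block; origin at the centre of its foot, z up along its length; leave it
- screwdriver: bystander, 155 mm long, handle 25 mm in diameter on top from 75 mm up; stands in a well of the block; origin at the centre of its foot, z up along its length; leave it
- extension: bystander, steel socket extension bar 147 mm long, 12 mm in diameter, collar 19 mm in diameter near the top; stands in a well of the block; origin at the centre of its foot, z up along its length; leave it
- brush: bystander, parts brush 150 mm long, 12 mm handle below, 21 mm head on top from 85 mm up; stands in a well of the block; origin at the centre of its foot, z up along its length; leave it
- punch: bystander, plain dark steel rod 105 mm long, 12 mm in diameter; stands in a well of the block; origin at the centre of its foot, z up along its length; leave it
- scale: grey bench scale, fixed, 230 (x) x 200 (y) x 50 mm high; origin under its centre, x from the keys to the back, y to the left seen from the keys. Steel pan, top 60 mm up, x = -30 to 110 mm; on it a post 18 mm in diameter at x = 88 mm carries a level fork. The three keys lie in a row at x = -85 mm and face the robot, more or less.
- rest (a point): mid slot of the fork, level with the prongs' upper face (200 mm above the bench), at x = 35, y = 0 mm of the scale, axes as the scale. Two prongs 8 mm wide, 6 thick, 20 mm slot between (36 overall), run along x from -31 mm (open end, towards the keys) to +43 mm (closed by a level 20 mm bridge). A valve hung here has its head's top 12 mm above the prongs, its foot 22 mm above the pan.
- key_left (a joint): travel of the left key (switches on): 0 up, 0.006 m fully pressed (4 N spring); counts as pressed beyond 0.004
- key_middle (a joint): travel of the middle key (sets zero), same values
- key_right (a joint): travel of the right key (records), same values
- key_left_top (a point): centre of the top of the left key, a round push button 28 mm in diameter, pressed straight down; left as seen from the robot, 55 mm from the middle key
- key_middle_top (a point): centre of the top of the middle key, same size
- key_right_top (a point): centre of the top of the right key, same size
- carburettor: bystander, aluminium carburettor about 85 x 65 x 94 mm high, loose on the bench; origin under its centre
- spray_can: bystander, upright spray can 52 mm in diameter, 150 mm high, loose; origin under its centre
- wrench: bystander, steel wrench 170 mm long lying flat on the bench, along its x
There are look-alikes about, which are no part of the job. What is shaped like the valve_big but blue or pink is not meant.

How it is judged (in metres and radians):
On the way, in this order (a step that is already met when the one before it is completed fails the run):
1. the left key is pressed (value of joint key_left above 0.004 m), for 0.05 s.
2. then the middle key is pressed (value of joint key_middle above 0.004 m and value of joint key_left below 0.002 m), for 0.05 s.
3. then the big valve hangs by its head in the fork, let go and at rest (x of valve_top in the frame of rest between -0.028 and 0.04 m and y of valve_top in the frame of rest between -0.008 and 0.008 m and z of valve_top in the frame of rest between 0.006 and 0.02 m and angle between valve_big's own z axis and vertical below 0.15 rad and contact force between the fingers and valve_big below 0.1 N and linear speed of valve_big below 0.03 m/s), for 0.3 s.
4. then the right key is pressed while the valve hangs there (value of joint key_right above 0.004 m and x of valve_top in the frame of rest between -0.028 and 0.04 m and y of valve_top in the frame of rest between -0.008 and 0.008 m and z of valve_top in the frame of rest between 0.006 and 0.02 m and angle between valve_big's own z axis and vertical below 0.15 rad), for 0.05 s.
At the end, for the whole second after the job is handed in: The big valve hangs stem down in the fork, free and at rest, -28 to +40 mm from the rest point along the slot, within 8 mm across, head top 6 to 20 mm above the prongs, tilt under 0.15 rad; all keys up (under 2 mm down); every other loose item within 30 mm of its start (all of step 3 and value of joint each of key_left, key_middle, key_right below 0.002 m and distance of each of valve_small, screwdriver, extension, brush, punch, carburettor, spray_can, wrench from where it was at the start of the episode below 0.03 m); the robot touches nothing.
It fails at once if any other item of the block or the bench is moved more than 30 mm (distance of any of valve_small, screwdriver, extension, brush, punch, carburettor, spray_can, wrench from where it was at the start of the episode above 0.03 m).
It fails at once if two keys are down at once (value of joint each of key_left, key_middle above 0.003 m or value of joint each of key_middle, key_right above 0.003 m or value of joint each of key_left, key_right above 0.003 m).
It fails at once if the right key is pressed while the valve is not hanging in the fork (value of joint key_right above 0.003 m and not (x of valve_top in the frame of rest between -0.028 and 0.04 m and y of valve_top in the frame of rest between -0.008 and 0.008 m and z of valve_top in the frame of rest between 0.006 and 0.02 m and angle between valve_big's own z axis and vertical below 0.15 rad)).
It fails at once if the left or the middle key is pressed while the valve hangs in the fork (value of joint any of key_left, key_middle above 0.003 m and x of valve_top in the frame of rest between -0.028 and 0.04 m and y of valve_top in the frame of rest between -0.008 and 0.008 m and z of valve_top in the frame of rest between 0.006 and 0.02 m and angle between valve_big's own z axis and vertical below 0.15 rad).
It fails at once if the valve is dropped or slammed on to the scale (more than 60 N) (contact force between valve_big and scale above 60 N).
It also fails if it takes over 64 s, if anything falls off the work surface, if the arm or the gripper's body presses on something with over 40 N, if the wrist force passes 120 N, or if a joint passes its speed limit or range.

## Working session

There is one attempt and no reset: what is moved stays moved. The work goes in short steps, each a Python script; the robot and the scene stay as the last script left them, time stands still between calls to the robot, and variables do not carry over. Pictures are saved under pics/ and viewed, at most 10 in all, crops included, and the job is handed in when it is done.

```bash
ls; mkdir -p pics; cat > h.py <<'E'
import numpy as np, cv2
from rig import env, optics
def cap(n):
    return optics.capture(n)
def intr(c):
    h,w=c["image"].shape[:2]; f=h/2/np.tan(np.radians(c["vfov"])/2)
    return f
def ray(c,u,v):
    f=intr(c); d=np.array([(u-c["cx"])/f,(v-c["cy"])/f]); p=d.copy()
    for _ in range(30): p=d/(1+c["k1"]*(p@p))
    R=np.array(c["R"]);t=np.array(c["t"])
    r=R.T@np.array([p[0],p[1],1]); return -R.T@t, r/np.linalg.norm(r)
def onz(c,u,v,z):
    o,r=ray(c,u,v); return o+r*(z-o[2])/r[2]
def proj(c,X):
    X=np.array(c["R"])@np.array(X,float)+np.array(c["t"]); p=X[:2]/X[2]
    p=p*(1+c["k1"]*(p@p)); return p*intr(c)+[c["cx"],c["cy"]]
def tri(c1,p1,c2,p2):
    o1,a=ray(c1,*p1);o2,b=ray(c2,*p2)
    s=np.linalg.lstsq(np.c_[a,-b],o2-o1,rcond=None)[0]
    A=o1+a*s[0];B=o2+b*s[1]; return (A+B)/2,np.linalg.norm(A-B)
E
python3 - <<'E'
from h import *
for n in("scene","top"):
    c=cap(n); cv2.imwrite(f"pics/{n}0.png",cv2.resize(c["image"][:,:,::-1],(784,588),interpolation=cv2.INTER_CUBIC)); cv2.imwrite(f"{n}raw.png",c["image"][:,:,::-1])
    print(n,c["vfov"],c["cx"],c["cy"],c["k1"],ray(c,280,210))
print(env.read_tool_rot(),env.read_time())
E
```

```text
pics
scene 57.74451367512244 278.7188273679946 212.21207758689192 -0.017277698065408163 (array([1023.38589797,   58.63015303,  693.36824916]), array([-0.70280219, -0.05358672, -0.70936418]))
top 55.05604283258699 277.88860047253854 214.4296571296772 -0.03904160374634295 (array([448.87115397,  -6.51389495, 963.7977253 ]), array([ 0.04353481,  0.00302193, -0.99904734]))
[-3.14039790e+00  2.88141023e-05  2.85580219e+00] 0.1
```

View pics/scene0.png

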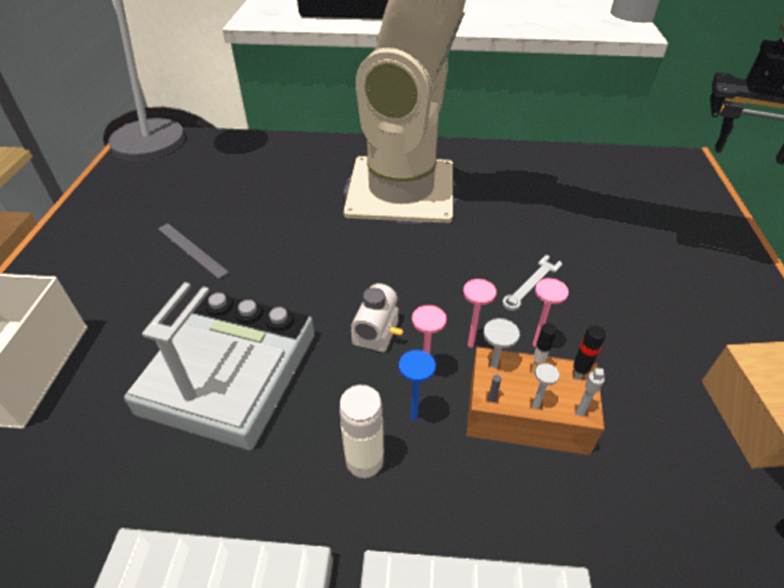

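View pics/top0.png

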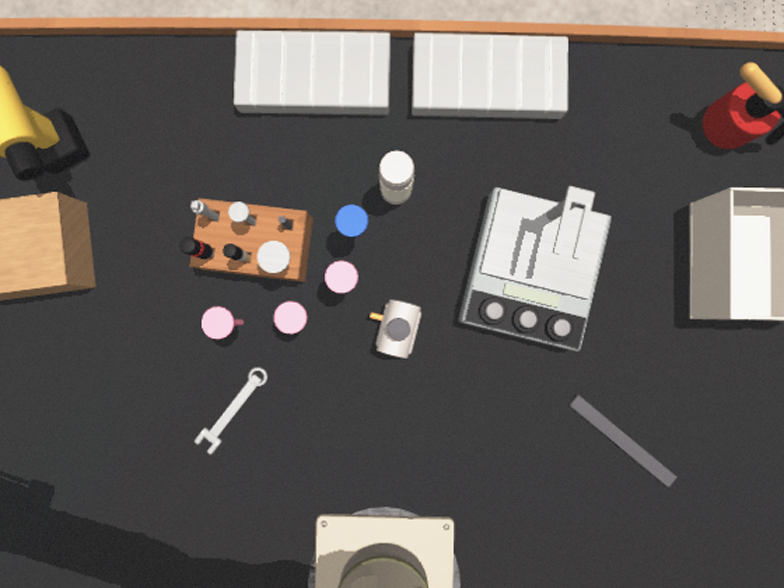

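The top view (784 px wide) shows up as +x and left as +y. The big valve's head is at (272,257), in the rack's near-right corner. The keys are at (494,311), (528,319) and (562,328), and the fork slot is around (570,230). In the scene view the head is at (501,333), the keys are at (279,318), (248,310) and (218,302), and the fork is at (175,310). Next I'll measure these more precisely.

```bash
cat > m.py <<'E'
from h import *
T=cap("top");S=cap("scene")
k=560/784
def blob(c,u,v,lo,hi=256,win=22,satmax=60):
    im=c["image"]; hsv=cv2.cvtColor(im,cv2.COLOR_RGB2HSV)
    m=((hsv[...,2]>=lo)&(hsv[...,2]<hi)&(hsv[...,1]<satmax)).astype(np.uint8)
    w=np.zeros_like(m); u0,v0=int(u*k),int(v*k); w[v0-win:v0+win,u0-win:u0+win]=1
    n,l,st,ce=cv2.connectedComponentsWithStats(m*w); i=l[v0,u0]
    if i==0: return None
    cs,_=cv2.findContours((l==i).astype(np.uint8),0,1)
    e=cv2.fitEllipse(max(cs,key=len)); return tuple(ce[i]),st[i][4],e
if __name__=="__main__":
    items={"head":((272,257),(501,331),140),"kL":((494,310),(279,317),62),"kM":((528,319),(248,309),62),"kR":((562,327),(218,300),62)}
    for n,(a,b,lo) in items.items():
        lo=150 if n=="head" else 90
        p=blob(T,*a,lo);q=blob(S,*b,lo)
        print(n,p,q)
        if p and q: print(tri(T,p[2][0],S,q[2][0]))
    def crop(c,x,y,w,h,s): return cv2.resize(c["image"][y:y+h,x:x+w,::-1],(w*s,h*s),interpolation=cv2.INTER_CUBIC)
    A=np.zeros((600,800,3),np.uint8)
    A[:480,:400]=crop(T,340,130,100,120,4)
    A[:320,400:]=crop(S,90,195,100,80,4)
    A[320:600,400:]=crop(T,130,135,100,70,4)
    cv2.imwrite("pics/crops.png",A)
E
python3 m.py
```

```text
head ((np.float64(194.93720930232558), np.float64(183.09767441860464)), np.int32(430), ((194.9368133544922, 183.10179138183594), (22.420650482177734, 22.611818313598633), 103.12122344970703)) ((np.float64(357.8041237113402), np.float64(236.83505154639175)), np.int32(388), ((357.8056335449219, 236.83172607421875), (18.37382698059082, 24.76743507385254), 102.75605773925781))
(array([536.30635717, 171.38849604, 141.38448583]), np.float64(0.935207871443084))
kL ((np.float64(353.0223880597015), np.float64(221.3955223880597)), np.int32(134), ((353.0257873535156, 221.36143493652344), (12.047430992126465, 12.459855079650879), 78.84072875976562)) ((np.float64(198.1764705882353), np.float64(224.25210084033614)), np.int32(119), ((198.13853454589844, 224.273681640625), (10.39423942565918, 12.704638481140137), 65.1413803100586))
(array([ 466.05148523, -166.22567211,   70.75677327]), np.float64(0.10338262525633092))
kM ((np.float64(377.0230769230769), np.float64(227.3923076923077)), np.int32(130), ((377.02545166015625, 227.36228942871094), (11.945759773254395, 12.143571853637695), 26.368940353393555)) ((np.float64(176.03478260869565), np.float64(218.75652173913045)), np.int32(115), ((176.01611328125, 218.7945556640625), (10.08585262298584, 12.604705810546875), 72.47899627685547))
(array([ 453.88845468, -219.69966949,   71.04316256]), np.float64(0.1957229354200227))
kR ((np.float64(400.9921875), np.float64(233.5859375)), np.int32(128), ((400.9901428222656, 233.582275390625), (11.848345756530762, 12.030070304870605), 105.17439270019531)) ((np.float64(154.5754716981132), np.float64(213.62264150943398)), np.int32(106), ((154.5373992919922, 213.6721649169922), (9.562784194946289, 12.198359489440918), 62.4391975402832))
(array([ 441.22510581, -273.53941155,   70.09863385]), np.float64(0.30261806107908484))
```

View pics/crops.png

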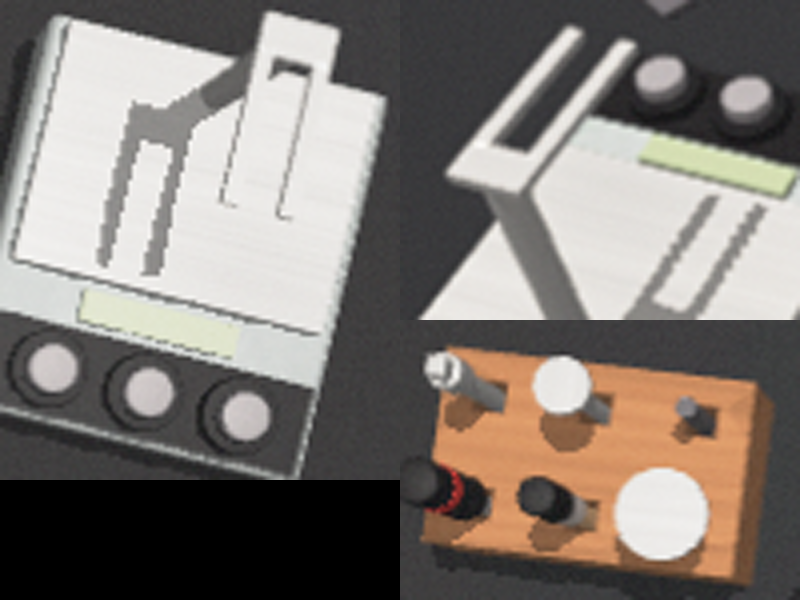

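The crops show three clean key discs. The fork's bridge is at crop (301,20) in the top view, and in the scene view its prong ends are at crop (575,30) and (630,42). I'll compare the fork with the rest point predicted from the keys.

```bash
python3 - <<'E'
from m import *
kM=np.array([453.7,-219.8]); y=np.array([466.05-441.23,-166.23+273.54]);y/=np.linalg.norm(y);x=np.array([y[1],-y[0]])
rest=kM+120*x; print(rest,np.degrees(np.arctan2(x[1],x[0])))
def rel(P): d=P[:2]-rest; return d@x,d@y
# grey-level sub-pixel free clicks from the crops
for n,c,u,v in [("scene end mid",S,90+602.5/4-100,195+36/4),("scene bridge mid",S,90+86/4,195+183.5/4),("top bridge far mid",T,340+301.5/4,130+20/4),
  ("top slot open end mid",T,340+ (230+284)/8,130+(205+217)/8),("scene bridge slot end",S,90+(490-400+545-400)/8+0,195+(147+160)/8)]:
    P=onz(c,u,v,200); print(n,P,rel(P))
env_p=proj(T,[536.3,171.4,140]);print(env_p)
# rack top corners (crop 3) on z=70
for u,v in [(447,346),(757,381),(737,578),(423,540)]:
    print(onz(T,130+(u-400)/4,135+(v-320)/4,70))
E
```

```text
[ 570.61352462 -246.84122338] -13.023079670604977
scene end mid [ 540.13497929 -238.07511709  200.        ] (np.float64(-31.670003308486), np.float64(1.6724935936514858))
scene bridge mid [ 631.55645291 -257.55292454  200.        ] (np.float64(61.789250423222526), np.float64(3.2969050042098966))
top bridge far mid [ 631.51247031 -260.46370072  200.        ] (np.float64(62.402323657517535), np.float64(0.45108461895821966))
top slot open end mid [ 539.16610747 -239.75205352  200.        ] (np.float64(-32.23606837492668), np.float64(-0.17963996955261394))
scene bridge slot end [ 614.0018828 -250.486493   200.       ] (np.float64(43.09382027190812), np.float64(6.22577472222172))
[195.30542475 183.18542837]
[635.59020822 310.65573295  70.        ]
[618.73485841 134.94750042  70.        ]
[508.11796774 143.0814985   70.        ]
[525.85174153 320.32401853  70.        ]
```

The fork matches the keys' prediction to within 2 mm, and the valve sits within about 1 mm of its well's centre. I'll press the left and middle keys now.

```bash
cat >> h.py <<'E'
KEY={"L":(466.05,-166.23),"M":(453.7,-219.8),"R":(441.23,-273.54)}
YS=np.radians(180-13.02)
def D(yaw=YS): return [np.pi,0,yaw]
def press(k):
    x,y=KEY[k]
    env.move_linear([x,y,105],D(),speed=120)
    hit=env.move_linear([x,y,85],D(),speed=25,force_limit=12)
    z=env.read_tcp_pos()[2]; f=env.read_force()[2]
    env.wait(0.15); print(k,hit,z,f,env.read_force()[2],env.read_tcp_pos())
    env.move_linear([x,y,120],D(),speed=120)
E
python3 - <<'E'
from h import *
env.gripper_to(0)
print(env.read_width(),env.read_time())
env.reach([466.05,-166.23,150],D()); print(env.read_time(),env.read_force(),env.read_q())
press("L"); print(env.read_time()); press("M"); print(env.read_time())
E
```

```text
0.4976534785595357 1.825
4.725 [-0.64275274 -0.22175201  0.09909332] [-0.73027447  0.20184518  1.08998197  1.96180542 -0.20145455  1.09376888
  1.7895118 ]
L True 91.2877383385961 12.922529383915057 12.148077941928456 [ 466.55805601 -166.15845083   91.2952449 ]
6.3833
M True 91.29221290836895 13.642566795262985 15.177120311555054 [ 454.19890382 -219.38526523   91.2759462 ]
8.1417
```

```bash
python3 - <<'E'
from h import *
for a in (84.5,125,-95.5,45,167):
  for p in ([536.3,171.4,147],[536.3,171.4,365],[575.5,-247.9,365],[575.5,-247.9,218]):
    q=env.solve_ik(p,D(np.radians(a))); print(a,p,None if q is None else np.round(q,2))
for u,v in ((290,317),(341,277),(218,322)):
    c=cap("top"); print(onz(c,u*560/784,v*560/784,140))
E
```

```text
84.5 [536.3, 171.4, 147] [-1.32  0.54  1.22  1.8  -0.55  1.2  -0.03]
84.5 [536.3, 171.4, 365] [-1.32  0.26  1.16  1.47 -0.24  1.56 -0.27]
84.5 [575.5, -247.9, 365] [-0.47  0.57  1.3   1.3  -0.55  1.66  0.63]
84.5 [575.5, -247.9, 218] [-0.51  0.66  1.27  1.54 -0.64  1.41  0.71]
125 [536.3, 171.4, 147] [-1.24  0.45  1.07  1.79 -0.43  1.16  0.57]
125 [536.3, 171.4, 365] [-1.39  0.32  1.28  1.47 -0.31  1.57  0.49]
125 [575.5, -247.9, 365] [-0.42  0.49  1.15  1.3  -0.44  1.63  1.27]
125 [575.5, -247.9, 218] [-0.46  0.58  1.15  1.54 -0.54  1.37  1.34]
-95.5 [536.3, 171.4, 147] [-0.16  0.29 -0.26  1.74  0.08  1.12  2.59]
-95.5 [536.3, 171.4, 365] [ 0.01  0.19 -0.47  1.41  0.09  1.56  2.59]
-95.5 [575.5, -247.9, 365] [-0.43  0.49  1.16  1.3  -0.45  1.63 -2.58]
-95.5 [575.5, -247.9, 218] [-0.47  0.59  1.16  1.54 -0.55  1.37 -2.5 ]
45 [536.3, 171.4, 147] [-1.3   0.51  1.17  1.8  -0.51  1.18 -0.76]
45 [536.3, 171.4, 365] [-1.31  0.26  1.14  1.47 -0.23  1.56 -0.97]
45 [575.5, -247.9, 365] [-0.48  0.59  1.33  1.3  -0.57  1.67 -0.04]
45 [575.5, -247.9, 218] [-0.53  0.72  1.34  1.54 -0.71  1.44  0.06]
167 [536.3, 171.4, 147] [-1.35  0.58  1.27  1.8  -0.6   1.21  1.44]
167 [536.3, 171.4, 365] [-1.34  0.28  1.19  1.47 -0.26  1.56  1.18]
167 [575.5, -247.9, 365] [-0.4   0.46  1.1   1.3  -0.41  1.62  1.97]
167 [575.5, -247.9, 218] [-0.38  0.5   0.99  1.54 -0.43  1.33  2.  ]
[447.92611383 144.49179771 140.        ]
[508.09976253  71.18645622 140.        ]
[438.24354274 250.45592773 140.        ]
```

```bash
python3 - <<'E'
from h import *
A=np.radians(84.5); x,y=536.3,171.4
env.move_linear([453.7,-219.8,260],D(),speed=250)
env.reach([x,y,260],D(A)); env.gripper_to(72)
env.move_linear([x,y,185],D(A),speed=150)
hit=env.move_linear([x,y,147],D(A),speed=80,force_limit=8); print(hit,env.read_tcp_pos())
env.gripper_to(40,25); print(env.read_width(),env.read_grip_force(),env.read_time())
env.move_linear([x,y,160],D(A),speed=40); print(env.read_force(),env.read_width())
env.move_linear([x,y,368],D(A),speed=120); print(env.read_force(),env.read_width(),env.read_tcp_pos(),env.read_time())
t=cap("top");s=cap("scene")
A=np.hstack([s["image"],])[:,:,::-1]; cv2.imwrite("pics/lift.png",cv2.resize(A,(784,588))); cv2.imwrite("top_l.png",t["image"][:,:,::-1])
E
```

```text
False [536.33575784 171.27402075 146.92965129]
46.64303214429657 25.000132145360112 14.025
[-0.78558966  0.67902796 -1.00912322] 46.70456819759828
[ 0.07170299  0.57166329 -2.2347669 ] 46.32706787955625 [536.12417127 171.36764471 367.46257109] 16.3833
```

View pics/lift.png

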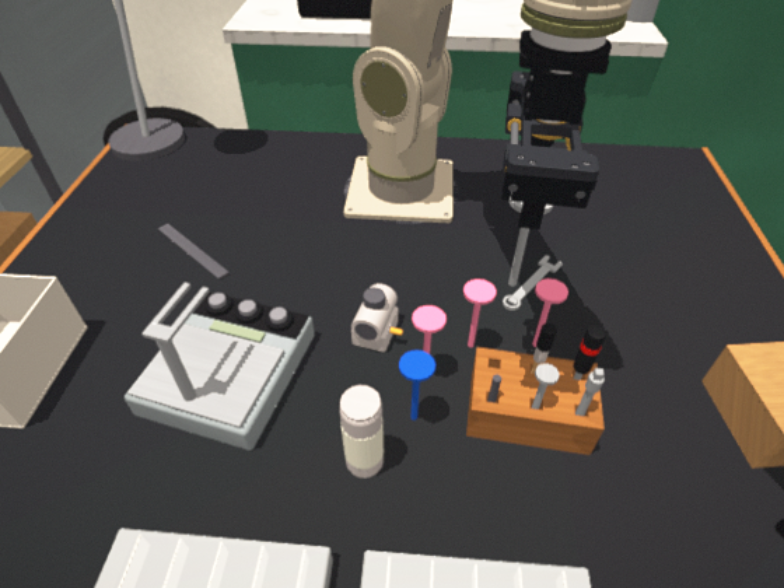

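The valve is lifted and all the neighbours are still in place. The stem runs from about (528,225) to its foot at (515,283) in the scene view. I'll compute its tilt.

```bash
python3 - <<'E'
from h import *
c=cap("scene"); k=784/560
for P in ([536.1,171.4,360.5],[536.1,171.4,320],[536.1,171.4,230.5]): print(proj(c,P)*k)
print(onz(c,515/k,283/k,230.5))
# stem centreline below the hand: bright pixels
g=cv2.cvtColor(c["image"],cv2.COLOR_RGB2GRAY)
for v in range(155,205,4): 
    r=g[v,355:395]; i=np.where(r>75)[0]+355; print(v,i.min() if len(i) else None,i.max() if len(i) else None)
A=c["image"][110:215,330:440,::-1]; cv2.imwrite("pics/lz.png",cv2.resize(A,None,fx=5,fy=5,interpolation=cv2.INTER_CUBIC))
E
```

```text
[531.64083225 197.76757255]
[524.86875236 227.6780675 ]
[511.93850419 284.62025883]
[532.84845864 175.45177253 230.5       ]
155 None None
159 None None
163 372 377
167 371 376
171 370 375
175 369 374
179 368 373
183 367 392
187 366 391
191 365 394
195 364 390
199 363 394
203 363 394
```

View pics/lz.png

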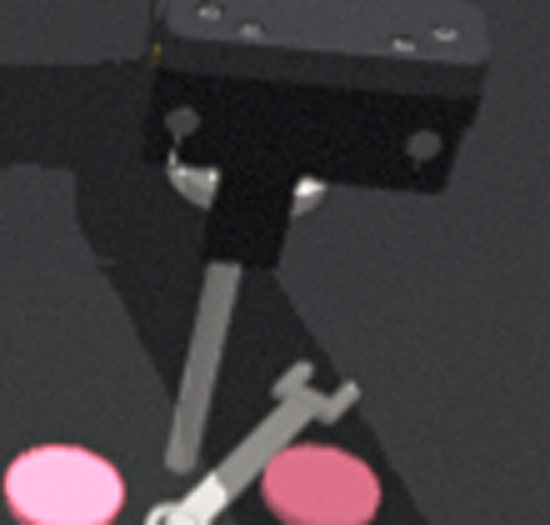

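The stem is upright, with its foot within about 1 mm of where I expected it. I'll move it over the fork and check it there.

```bash
python3 - <<'E'
from h import *
P=[575.5,-247.6,368]
env.move_linear(P,D(),speed=130)
env.wait(0.3)
tp=env.read_tcp_pos(); print(tp,env.read_force(),env.read_width(),env.read_time())
c=cap("scene");t=cap("top")
print(proj(c,[tp[0],tp[1],tp[2]-137]),proj(c,[tp[0],tp[1],tp[2]-50]))
for v in range(150,212,4):
    pass
A=np.zeros((600,800,3),np.uint8)
A[:,:400]=cv2.resize(c["image"][120:270,80:180,::-1],(400,600),interpolation=cv2.INTER_CUBIC)
A[:,400:]=cv2.resize(t["image"][110:260,350:450,::-1],(400,600),interpolation=cv2.INTER_CUBIC)
cv2.imwrite("pics/over.png",A)
E
```

```text
[ 575.50884061 -247.50210946  368.02603146] [-0.38724817 -0.16750801 -1.3572577 ] 46.4309044427083 20.2167
[123.97034991 205.07528129] [108.08969842 165.65736237]
```

View pics/over.png

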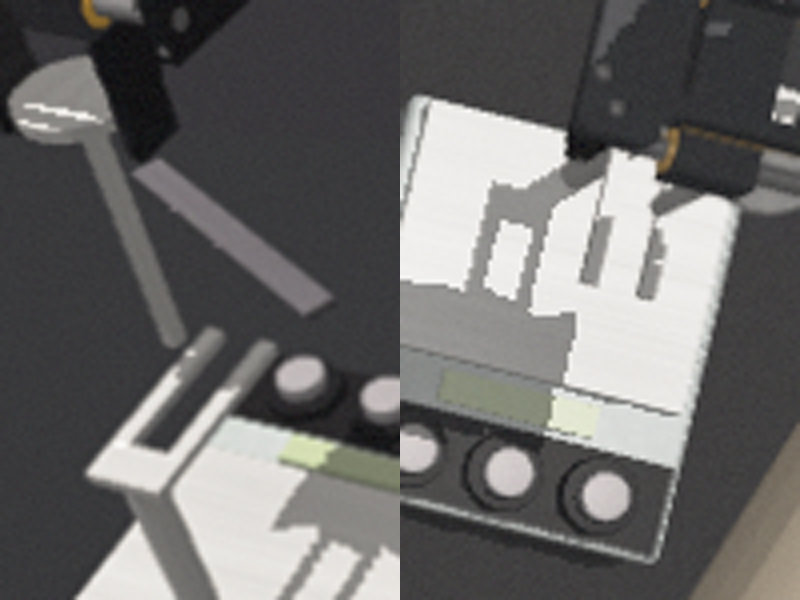

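The foot is at crop (174,342), which is raw (123.5,205.5), less than 1 px from the prediction. I'll lower the valve, release it and check.

```bash
python3 - <<'E'
from h import *
x,y=575.5,-247.6
h=env.move_linear([x,y,226],D(),speed=90,force_limit=6); print(h,env.read_tcp_pos(),env.read_force(),env.read_time())
if not h:
    h=env.move_linear([x,y,213],D(),speed=15,force_limit=3); print(h,env.read_tcp_pos(),env.read_force(),env.read_width(),env.read_time())
c=cap("scene"); A=c["image"][120:270,80:180,::-1]
t=cap("top"); B=t["image"][110:260,350:450,::-1]
cv2.imwrite("pics/seat.png",cv2.resize(np.hstack([A,B]),(800,600),interpolation=cv2.INTER_CUBIC))
E
```

```text
False [ 575.71440024 -247.77018963  226.52259806] [-1.0872327  -0.18024792 -1.64135857] 22.0417
True [ 575.57301926 -247.39132763  218.23288491] [ 0.2743039  -0.18827283  3.0213282 ] 46.326863973136504 22.6083
```

View pics/seat.png

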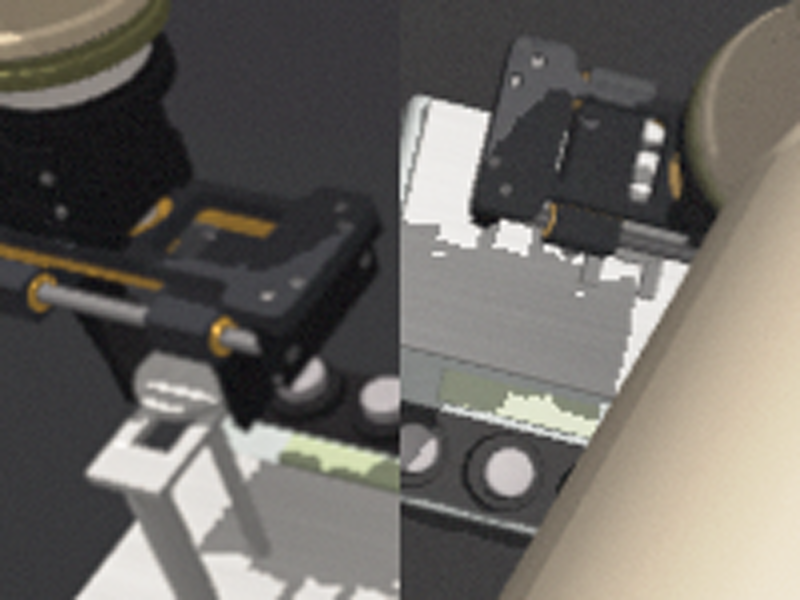

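The head sits on the prongs, with contact at TCP z 218 against an expected 219, and the stem hangs in the slot. I'll release it and back off.

```bash
python3 - <<'E'
from h import *
x,y=575.5,-247.6
env.gripper_to(72); env.wait(0.2)
env.move_linear([x,y,290],D(),speed=80); print(env.read_time(),env.read_force(),env.read_width())
env.gripper_to(0)
env.reach([441.2,-273.5,290],D())
env.move_linear([441.2,-273.5,200],D(),speed=150)
c=cap("scene");t=cap("top")
cv2.imwrite("pics/hang.png",cv2.resize(np.hstack([c["image"][120:270,80:180,::-1],t["image"][110:260,350:450,::-1]]),(800,600),interpolation=cv2.INTER_CUBIC))
print([np.round(proj(q,[x,y,z]),1) for q in(c,t) for z in(212,82)],env.read_time())
E
```

```text
24.7083 [-0.52260456 -0.35524305 -0.29825424] 71.9133922974363
[array([127. , 212.7]), array([145.3, 257.8]), array([410.5, 162.9]), array([391.6, 172.3])] 27.5
```

View pics/hang.png

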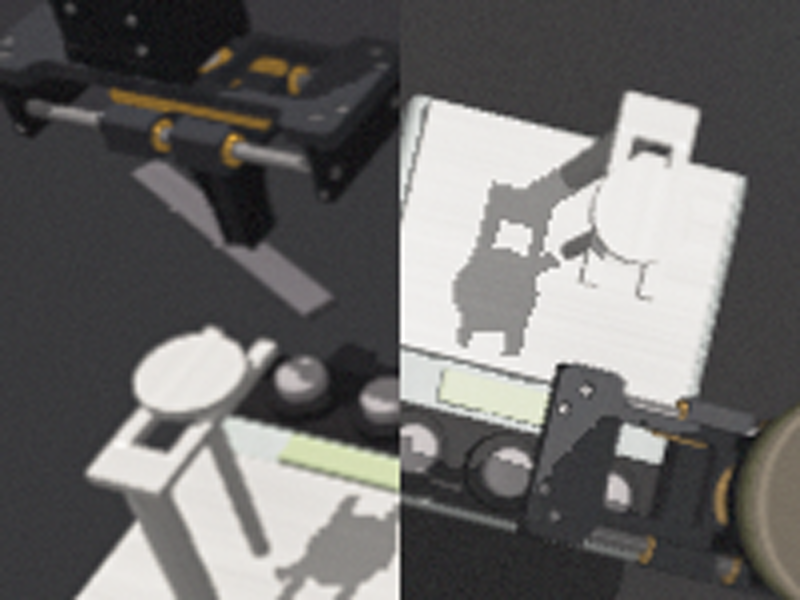

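The valve hangs free: its head is at raw (127.2,213) and its foot at (145,258.2), both matching the prediction. I'll press the right key, retreat and check the bench.

```bash
python3 - <<'E'
from h import *
press("R")
env.move_linear([441.2,-273.5,280],D(),speed=150)
env.reach([420,-100,320],D()); env.wait(0.3)
print(env.read_time(),env.read_force())
c=cap("scene"); cv2.imwrite("pics/end.png",cv2.resize(c["image"][:,:,::-1],(784,588)))
E
```

```text
R True 91.34493116545501 11.469902501287496 13.211022762919695 [ 441.62697869 -273.60114004   91.31126266]
31.8417 [ 0.27727488  0.44935595 -0.41856843]
```

View pics/end.png

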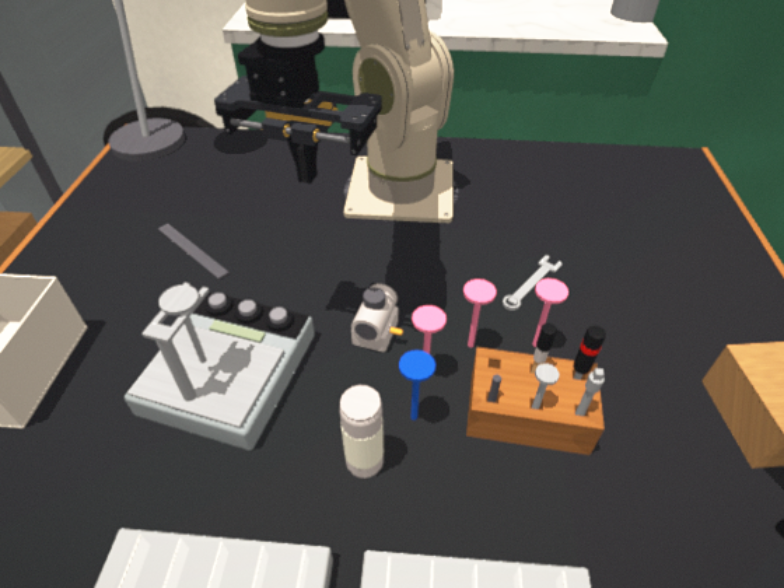

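The valve hangs in the fork with its head at (179,299), the keys are up, everything else is where it started, and the arm is clear.

```bash
python3 -c "
from rig import env
print(env.sign_off())"
```

```text
the job is handed in; nothing more can be done
None
```

I handed the job in at about 32 s: all three keys were pressed in order, and the big valve hangs free and upright in the fork with every other item where it started; no verdict was returned.

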